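# Snap a honey jar's lid home with the lid press

### The job

The honey jar in the wooden holding block has its yellow snap lid only laid on. Take the green lid press from its stand, set it squarely over the lid and push gently but firmly straight down until the lid clicks fully home, without forcing the glass, then hang the press back in its stand and let go. Do not touch the lid with the gripper, and leave the other jars and the bottle where they stand.

Things in the scene. Friction and masses are not known exactly. Their poses are not given: they have to be found in the camera images.
- station: fixed wooden holding block, 110 x 110 x 14 mm, with an upright amber glass honey jar (66 mm diameter, white label) fixed in a wooden ring on it; origin at the centre of the block's underside on the table, z up along the jar's axis. The jar's neck, 35 mm diameter, reaches from 78 to 95 mm above the origin.
- mouth (a point): centre of the jar's mouth: on its axis, at the neck's top rim, 95 mm above the table. The lid (its lower edge) starts 7.6 mm below this point, fully home it is 13 mm below (lid top 3 mm above): 5.4 mm of travel.
- lid: yellow snap lid, 48 mm diameter, 16 mm tall; origin at the centre of its open lower edge, z up. At the start it only lies on springy beads of the neck. Pushed straight down it resists with up to 10 to 16 N; about 2 mm before home it gives way (the click), snaps down by itself and stays, then it is a hard stop. Lid and glass crack above 35 N of push.
- top (a point): centre of the lid's flat top, 16 mm above its lower edge
- tool: lid press, loose, about 0.23 kg, hanging in its stand by a green flange (80 mm diameter, 8 mm thick); origin at the centre of the flange's underside, z up. Below it a stem carries a green pressing head, 60 mm diameter: a flat face looking down inside a rim 5 mm deep, flared from 51 to 53 mm inside, that goes over the lid.
- grip (a point): middle of the press's wooden handle, 36 mm above its origin; handle 28 x 28 mm square, sides facing the press's x and y, from 8 to 58 mm above the origin. The head below was left at an unknown height on the stem, and is stiff: its face is 30 to 70 mm below the press's origin, different each time and not measured: feel for the contact.
- stand: fixed aluminium stand: 110 x 110 mm base and, on four corner posts, a 10 mm thick top plate with a round 66 mm hole through its middle, top face 95 mm above the table; origin at the centre of the base's underside, z up.
- rest (a point): centre of the hole in the stand's top plate, on its top face 95 mm above the table: the press's origin is here when it hangs in the stand (flange on the plate, head through the hole)
- honey_jar: closed amber honey jar with yellow cap, 68 mm diameter, 85 mm tall, loose bystander; origin at the centre of its underside
- red_bottle: closed amber bottle with red cap, 48 mm diameter, 135 mm tall, loose bystander; origin at the centre of its underside
- small_jar: closed small amber jar with yellow cap, 52 mm diameter, 60 mm tall, loose bystander; origin at the centre of its underside
Things that resemble listed ones, but are neither listed nor needed, are in the scene too. Of the things like the lid, leave any that is black or pink; of the rest the larger one is meant.

How it is judged:
By the outcome, as a careful person would: the job done as asked, in the order asked, and still so for the second after the job is handed in, with the robot touching nothing.
It also fails if it takes over 59 s, if anything falls off the work surface, if the arm or the gripper's body presses on something with over 40 N, if the wrist force passes 120 N, or if a joint passes its speed limit or range.

### The arm

A 6-joint arm with a two-finger parallel gripper is mounted at the origin on the work surface. World frame = base frame: x ahead of the robot, y to its left, z up, the work surface at z = 0. Lengths are in m, angles in rad, forces in N, time in s.
With the tool pointing down it reaches from about 0.4 to 0.825 m from the base axis. Payload 7 kg.
Tool frame: the origin (TCP) lies midway between the tips of the shut fingers; the grasp point (between the pads) lies robot.grip_depth behind it (robot.grip_depth is the distance from the TCP to the grasp point, in m); z points along the fingers, x is the direction in which the jaws open and shut, and the axes are right-handed (so a half turn about z gives the same grasp; the last joint's range is limited). The gripper opens to 85 mm and grips with 20 to 120 N. Pads are 22 mm wide; open, the fingers measure 114 mm over their backs; the gripper's body (76 mm by 85 mm) begins 54 mm behind the grasp point. The pads swing forward as they close: fully open they stand 13 mm farther back than shut.
Start: joints at [1.556, 0.359, 0.012, 0, -1.224, -0.288], TCP at [0.201, 0.644, 0.231] pointing down, gripper open.
Joint ranges: [-3.07, 3.07], [-1.43, 2.12], [-1.02, 1.25], [-3.03, 1.67], [-3.05, -0], [-3.03, 3.03]. Speed limits (rad/s): [2.39, 2.39, 3.01, 3.14, 3.14, 3.14].

### API

Orientations are given as a unit quaternion [w, x, y, z].
In Python, from rig import robot gives the robot as it stands.
- The arm moves only by the tool arm_command, never from a script. Its argument "series" is a list that holds one entry, the list of rows, each a list of 7 numbers: the shift along the world's x, y, z in m, then the turn, a rotation vector about the world's x, y, z in degrees, then the finger opening in m, from 0 to 0.0854. A call has 1 to 5 rows; each row shifts and turns the commanded pose from where the row before left it; what a row does not reach is not made up. A row lasts 1/10 s, in which the tool goes at most 50 mm and 8.59 degrees, less where a joint would pass 70% of its speed; a pose out of reach is approached as far as the arm can. A call is refused whole if a number of a shift passes 0.05 or a number of a turn 8.59, either way. A call with a gripper value outside its range is refused whole. The fingers move at their own pace and stop on an object; the grip force is fixed at half the most. Time passes only in rows, so rows that do not move let the fingers close. It gives the time, the measured TCP pose, the force and the opening at its end, in the units of the state.
- robot.observe(): the state, without advancing time (a new reading comes with each control period).
- robot.camera(name): name is "side" or "top"; returns the picture (480x640x3 uint8, blue, green, red); there is no depth.
- robot.calibration(name): a dict with "vfov" (degrees; the focal length in pixels is half the picture's height over the tangent of half this angle, whatever the lens; pixels are square), "cx", "cy" (the principal point, pixels), "k1" (the pictures are not rectified: a ray, as slopes to the right and down, at radius r is drawn at 1 + k1 r^2 times it, then the intrinsics apply), "rvec" (rotation vector, rad) and "tvec" (3), from world to camera coordinates, as OpenCV has them. Camera axes: x right, y down, z forward; pixel columns grow to the right and rows downward; lengths in m; the calibration is good to about 2 mm. A picture is of the moment at which its call begins. calibration takes no time and is no camera call.
- robot.job_done(): hands the job in, once; it reports no verdict.
Trained networks look in the newest picture that a camera, given by its name, has taken for a name from the list of things; names that differ only in an ending like _2 or _b are one class to them, and where a whole thing is asked for, a point or a joint stands for the part that bears it (a point fixed in the world has none). Each returns a list of dicts, best first, with "conf" (0 to 1); they miss things now and then, are a little off and sometimes report something else, mostly with a low value. They report only what shows in the picture. A call takes as long as a camera call. They do not tell look-alikes from the thing itself.
- robot.regions_of(name, camera): "mask" (480x640 bool, what is visible of it) and "bbox" ([left, top, right, bottom] in pixels, round what is visible of it).
The state is a dict: "t": time; "joints": joint angles; "dq": joint speeds; "effort": joint torques, N m; "position": TCP position; "eef_rot": TCP orientation; "ft_force": force on the tool from outside, world axes, zero at the start; "wrist_torque": the same for the moment, N m; "width": finger opening in m.
Only numpy, scipy, OpenCV 4.12 (cv2) and the standard library are available. Lean on these libraries where they do the work, as an engineer would, in place of code of your own. Each camera call takes 0.05 s, during which the arm holds its last target.

## Working session

There is one attempt and no reset: what is moved stays moved. The work goes in short steps, Python scripts to look and compute and a tool call to move; the robot and the scene stay as the last step left them, time stands still between calls to the robot, and variables do not carry over. Pictures are saved under pics/ and viewed, and the job is handed in when it is done.

Besides the shell and the picture viewer there is one more tool, called after ">>>" as name([rows], argument=value, ...), one row to a line, values as JSON. arm_command: Moves the arm, as the interface text tells. Its arguments: {"type":"object","properties":{"series":{"type":"array"}},"required":["series"]}

```bash
ls; mkdir -p pics; python3 - <<'E'
from rig import robot
import cv2
for n in("side","top"):
    cv2.imwrite(f"pics/{n}0.png",robot.camera(n)); print(n,robot.calibration(n))
print(robot.observe(),robot.grip_depth)
E
```

```text
pics
side {'vfov': 51.49941334659907, 'cx': 316.7551950107018, 'cy': 237.02303403826252, 'k1': -0.09756107290803825, 'rvec': array([ 2.14271538, -0.61054535,  0.28614682]), 'tvec': array([-0.51534386,  0.24635019,  0.74376757])}
top {'vfov': 44.05079500626108, 'cx': 320.64256833221464, 'cy': 237.63528523462216, 'k1': 0.004569325680677222, 'rvec': array([ 2.2736113 , -1.9098721 ,  0.20653402]), 'tvec': array([-0.14361608,  0.57422526,  0.95173208])}
{'t': 0.1, 'joints': array([ 1.55607575e+00,  3.59296938e-01,  1.11914106e-02, -3.14210397e-04,
       -1.22408227e+00, -2.88088888e-01]), 'dq': array([-1.27740573e-03, -6.36824707e-05,  2.33759991e-03, -7.35079247e-05,
       -1.21729163e-04,  3.77341719e-04]), 'effort': array([-1.38377680e-03, -5.84764445e+01,  2.94109654e+01,  6.95460856e+00,
       -3.16849342e-03,  1.18055294e-06]), 'position': array([0.20118962, 0.6438941 , 0.23048601]), 'eef_rot': array([-5.38049280e-04, -5.92323611e-01,  8.05699841e-01, -4.65158783e-04]), 'ft_force': array([ 0.69447864, -0.25970873,  0.07140277]), 'wrist_torque': array([-0.02080513, -0.01150392, -0.01370624]), 'width': 0.08556506157572798} 0.0187
```

View pics/side0.png

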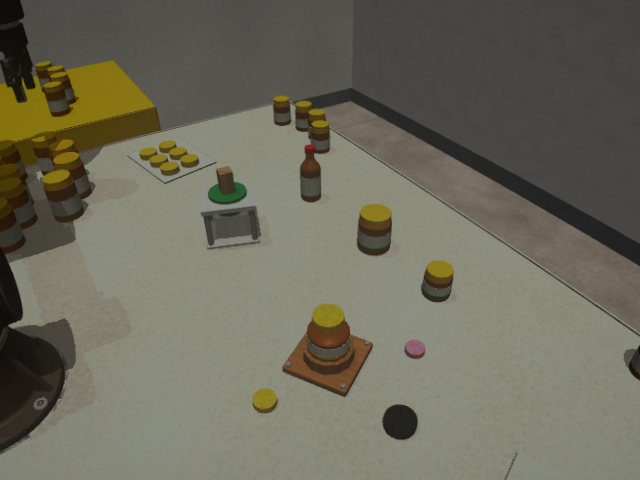

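View pics/top0.png

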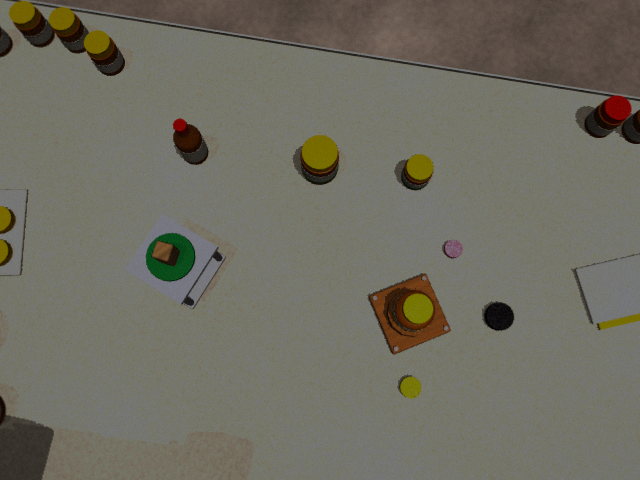

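The side view shows the press in its stand (226,190) and the station with the lidded jar (328,318). The same things appear in the top view at (170,257) and (418,309). There are three lid-like candidates, besides the tray of lids in the background:
- yellow on the jar, top (418,309)
- small yellow loose on the table (410,387)
- black (499,316) and pink (453,248), both excluded

The one on the jar is larger and sits on the neck, so that's the one meant. I'll confirm it in a crop and measure.

```bash
cat > h.py <<'E'
import numpy as np,cv2
from rig import robot
from scipy.optimize import least_squares
C={n:robot.calibration(n) for n in("side","top")}
def proj(n,P):
    c=C[n];R=cv2.Rodrigues(c["rvec"])[0];q=np.atleast_2d(P)@R.T+c["tvec"];s=q[:,:2]/q[:,2:]
    f=240/np.tan(np.radians(c["vfov"])/2);r2=(s**2).sum(1,keepdims=True)
    return s*(1+c["k1"]*r2)*f+[c["cx"],c["cy"]]
def tri(pts):  # dict name->px
    s=least_squares(lambda X:np.concatenate([proj(n,X)[0]-p for n,p in pts.items()]),[.5,.3,.1])
    return s.x,np.abs(s.fun).max()
def atz(n,p,z):
    s=least_squares(lambda X:proj(n,[X[0],X[1],z])[0]-p,[.5,.3]);return s.x
E
python3 - <<'E'
from h import *
s=cv2.imread("pics/side0.png");t=cv2.imread("pics/top0.png")
def crop(im,x,y,w=50,k=8):return cv2.resize(np.clip(im[y-w//2:y+w//2,x-w//2:x+w//2].astype(float)*1.6,0,255).astype(np.uint8),None,fx=k,fy=k,interpolation=cv2.INTER_CUBIC)
a=np.hstack([crop(s,328,335,100,4),crop(t,412,312,100,4)])
cv2.imwrite("pics/c1.png",a)
a=np.hstack([crop(s,232,205,90,4),crop(t,176,260,100,4)[:360,:]])
cv2.imwrite("pics/c2.png",a)
for nm in("tool","stand","station","lid","honey_jar","red_bottle","small_jar"):
  for c in("side","top"):
    print(nm,c,[(round(d["conf"],2),np.round(d["bbox"],1).tolist()) for d in robot.regions_of(nm,c)[:3]])
E
```

```text
tool side [(0.95, [208.7, 166.7, 244.0, 215.8]), (0.37, [203.7, 175.0, 258.9, 249.2])]
tool top [(0.78, [145.9, 233.2, 195.6, 279.1]), (0.63, [297.4, 137.6, 339.7, 185.8])]
stand side [(0.91, [200.6, 181.3, 257.0, 247.6])]
stand top [(0.61, [126.5, 214.8, 225.6, 309.2])]
station side [(0.78, [283.5, 319.7, 373.1, 397.2])]
station top [(0.68, [371.7, 273.4, 450.7, 351.4])]
lid side [(0.97, [253.6, 389.5, 277.8, 412.2]), (0.67, [310.3, 303.6, 343.1, 336.9]), (0.6, [404.2, 342.0, 429.7, 356.6])]
lid top [(0.83, [484.1, 301.8, 517.4, 330.4]), (0.67, [398.5, 290.2, 431.6, 322.7]), (0.55, [399.0, 376.7, 418.0, 398.5])]
honey_jar side [(0.59, [357.8, 207.4, 392.9, 256.3])]
honey_jar top [(0.79, [299.5, 135.4, 340.4, 188.3])]
red_bottle side [(0.78, [301.6, 143.0, 323.7, 204.8]), (0.18, [306.4, 304.7, 342.2, 336.4]), (0.17, [210.7, 166.0, 245.7, 217.3])]
red_bottle top [(0.65, [124.3, 215.9, 226.0, 308.9]), (0.56, [172.3, 120.2, 209.2, 161.0]), (0.35, [399.0, 295.1, 431.2, 326.0])]
small_jar side [(0.82, [423.6, 262.2, 452.5, 306.1])]
small_jar top [(0.59, [400.9, 159.6, 433.1, 189.8])]
```

View pics/c1.png

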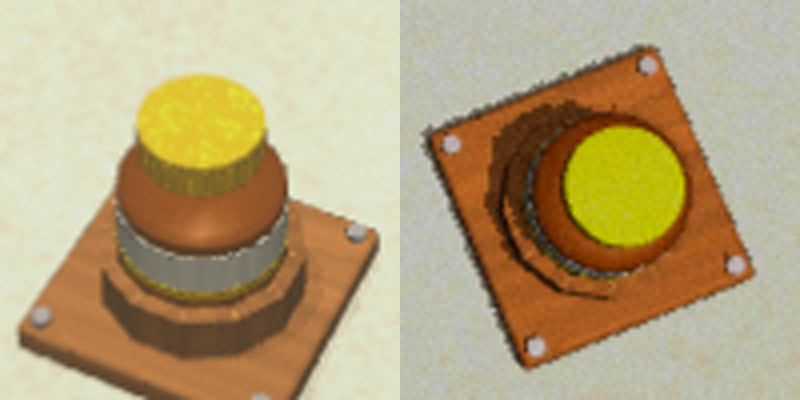

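View pics/c2.png

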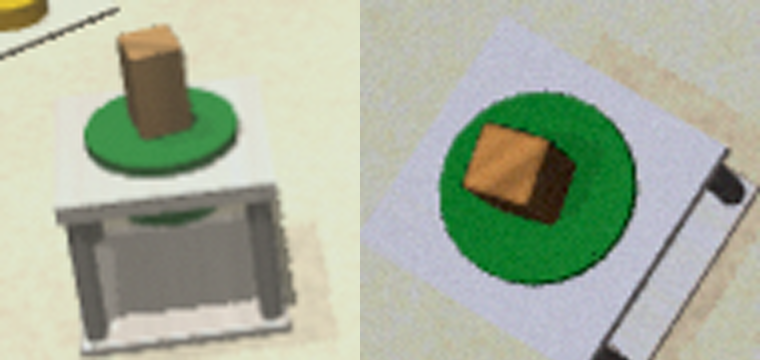

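```bash
cat >> h.py <<'E'
TH=np.linspace(0,2*np.pi,72,endpoint=False);D=np.c_[np.cos(TH),np.sin(TH)]
def supp(pts):return (pts@D.T).max(0)
def circ(x,y,z,r):return np.c_[x+r*np.cos(TH),y+r*np.sin(TH),0*TH+z]
def cyl(x,y,z0,z1,r):return np.r_[circ(x,y,z0,r),circ(x,y,z1,r)]
def box(x,y,yaw,z0,z1,h):
    c=np.array([[1,1],[1,-1],[-1,1],[-1,-1]])*h;R=np.array([[np.cos(yaw),-np.sin(yaw)],[np.sin(yaw),np.cos(yaw)]])
    c=c@R.T+[x,y];return np.r_[np.c_[c,[z0]*4],np.c_[c,[z1]*4]]
def comp(m,p):
    n,l,st,ce=cv2.connectedComponentsWithStats(m.astype(np.uint8))
    i=min(range(1,n),key=lambda i:1e9 if st[i,4]<25 else np.hypot(*(ce[i]-p)))
    return l==i
def mhull(m):  # pixel centres +-.5 extents -> support shrunk approx
    ys,xs=np.nonzero(m);return supp(np.c_[xs,ys].astype(float))+.4
def hsv(im):return cv2.cvtColor(im,cv2.COLOR_BGR2HSV)
def fit(model,x0,masks):
    S={n:mhull(m) for n,m in masks.items()}
    s=least_squares(lambda X:np.concatenate([supp(proj(n,model(X)))-S[n] for n in S]),x0,loss='soft_l1',x_scale=[.01]*len(x0))
    return s.x,{n:np.sqrt(np.mean((supp(proj(n,model(s.x)))-S[n])**2)) for n in S}
E
cat > m1.py <<'E'
from h import *
np.set_printoptions(precision=4,suppress=True)
im={n:cv2.imread(f"pics/{n}0.png") for n in("side","top")}
H={n:hsv(im[n]) for n in im}
yel={n:(H[n][...,0]>22)&(H[n][...,0]<35)&(H[n][...,1]>170)&(H[n][...,2]>60) for n in H}
grn={n:(H[n][...,0]>45)&(H[n][...,0]<80)&(H[n][...,1]>120) for n in H}
brn={n:(H[n][...,0]>3)&(H[n][...,0]<20)&(H[n][...,1]>80) for n in H}
L={"side":comp(yel["side"],(328,318)),"top":comp(yel["top"],(418,309))}
G={"side":comp(grn["side"],(227,193)),"top":comp(grn["top"],(172,258))}
B={"side":comp(brn["side"],(226,180)),"top":comp(brn["top"],(165,252))}
for n in L:print(n,L[n].sum(),G[n].sum(),B[n].sum())
xl=tri({"side":(328,316),"top":(418,309)})[0];print(xl)
print("lid",fit(lambda X:cyl(X[0],X[1],X[2]-.016,X[2],.024),xl,L))
for n in L:print("lid",n,fit(lambda X:cyl(X[0],X[1],.0874,.1034,.024),xl[:2],{n:L[n]}))
xg=tri({"side":(227,193),"top":(170,257)})[0];print(xg)
print("flange",fit(lambda X:cyl(X[0],X[1],X[2]-.008,X[2],.04),xg,G))
for n in L:print("flange",n,fit(lambda X:cyl(X[0],X[1],.095,.103,.04),xg[:2],{n:G[n]}))
for yaw in np.radians([0,30,60]):
  print("handle",fit(lambda X:box(X[0],X[1],X[2]*10,.103,.153,.014),[xg[0],xg[1],yaw/10],B))
o={n:brn[n] for n in brn}
for n in L: cv2.imwrite(f"pics/m_{n}.png",(L[n]|G[n]|B[n]).astype(np.uint8)*255)
E
python3 m1.py
```

```text
side 586 389 354
top 719 1354 445
[ 0.4932 -0.2172  0.1003]
lid (array([ 0.4946, -0.2161,  0.1073]), {'side': np.float64(2.6055985337416883), 'top': np.float64(0.5159530950546154)})
lid side (array([ 0.4965, -0.2105]), {'side': np.float64(2.4468356524276715)})
lid top (array([ 0.4955, -0.2171]), {'top': np.float64(0.3952114796302223)})
[0.5076 0.1943 0.0954]
flange (array([0.5081, 0.193 , 0.1035]), {'side': np.float64(1.7573534999991176), 'top': np.float64(0.5371304121538121)})
flange side (array([0.5069, 0.1975]), {'side': np.float64(1.5144225050308031)})
flange top (array([0.5089, 0.1929]), {'top': np.float64(0.40639272315074015)})
handle (array([ 0.508 ,  0.1932, -0.0114]), {'side': np.float64(1.7907290177813757), 'top': np.float64(1.5258706770118506)})
handle (array([ 0.508 ,  0.1932, -0.0114]), {'side': np.float64(1.7907311199377507), 'top': np.float64(1.5258685189164933)})
handle (array([0.508 , 0.1932, 0.1456]), {'side': np.float64(1.7907269783953856), 'top': np.float64(1.5258668117193355)})
```

```bash
cat > ov.py <<'E'
from m1 import *
def ov(n,x,y,w,models,mask=None,k=4):
    a=im[n][y-w//2:y+w//2,x-w//2:x+w//2].copy()
    a=cv2.resize(np.clip(a*1.6,0,255).astype(np.uint8),None,fx=k,fy=k,interpolation=cv2.INTER_CUBIC)
    if mask is not None:
        cs,_=cv2.findContours(cv2.resize(mask[y-w//2:y+w//2,x-w//2:x+w//2].astype(np.uint8),None,fx=k,fy=k,interpolation=0),cv2.RETR_EXTERNAL,0x1);cv2.drawContours(a,cs,-1,(255,0,0),1)
    for P in models:
        h=cv2.convexHull(proj(n,P).astype(np.float32))[:,0]
        h=(h-[x-w//2,y-w//2]+.5)*k
        cv2.polylines(a,[np.round(h).astype(int)],True,(255,0,255),1)
    return a
E
python3 - <<'E'
from ov import *
mods=[cyl(.4955,-.2171,.0874,.1034,.024)];m2=[cyl(.5085,.193,.095,.103,.04),box(.508,.1932,-.114,.103,.153,.014)]
a=np.hstack([ov("side",328,325,80,mods,L["side"]),ov("top",418,309,80,mods,L["top"])])
b=np.hstack([ov("side",228,190,80,m2,G["side"]|B["side"]),ov("top",170,257,80,m2,G["top"]|B["top"])])
cv2.imwrite("pics/ov1.png",cv2.resize(np.vstack([a,b]),None,fx=.93,fy=.93))
E
```

```text
side 586 389 354
top 719 1354 445
[ 0.4932 -0.2172  0.1003]
lid (array([ 0.4946, -0.2161,  0.1073]), {'side': np.float64(2.6055985337416883), 'top': np.float64(0.5159530950546154)})
lid side (array([ 0.4965, -0.2105]), {'side': np.float64(2.4468356524276715)})
lid top (array([ 0.4955, -0.2171]), {'top': np.float64(0.3952114796302223)})
[0.5076 0.1943 0.0954]
flange (array([0.5081, 0.193 , 0.1035]), {'side': np.float64(1.7573534999991176), 'top': np.float64(0.5371304121538121)})
flange side (array([0.5069, 0.1975]), {'side': np.float64(1.5144225050308031)})
flange top (array([0.5089, 0.1929]), {'top': np.float64(0.40639272315074015)})
handle (array([ 0.508 ,  0.1932, -0.0114]), {'side': np.float64(1.7907290177813757), 'top': np.float64(1.5258706770118506)})
handle (array([ 0.508 ,  0.1932, -0.0114]), {'side': np.float64(1.7907311199377507), 'top': np.float64(1.5258685189164933)})
handle (array([0.508 , 0.1932, 0.1456]), {'side': np.float64(1.7907269783953856), 'top': np.float64(1.5258668117193355)})
```

View pics/ov1.png

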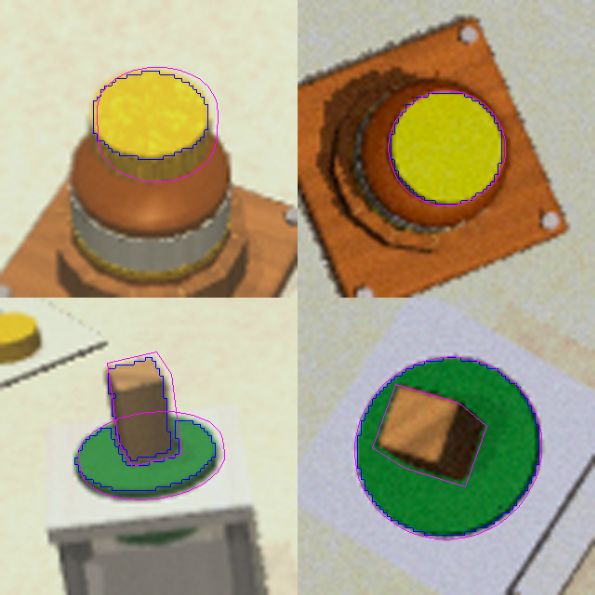

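```bash
cat > m2.py <<'E'
from h import *
np.set_printoptions(precision=4,suppress=True)
def masks(im,lp,gp,bp,verbose=0):
    H={n:hsv(im[n]) for n in im}
    out={}
    for n in im:
        h,s,v=[H[n][...,i] for i in range(3)]
        y=(h>19)&(h<36)&(s>140)&(v>40); g=(h>40)&(h<85)&(s>70)&(v>20); b=(h>2)&(h<22)&(s>70)
        out[n]=(comp(y,lp[n]) if lp else None,comp(g,gp[n]) if gp else None,comp(b,bp[n]) if bp else None)
    return out
E
python3 - <<'E'
from m2 import *
im={n:cv2.imread(f"pics/{n}0.png") for n in("side","top")}
M=masks(im,{"side":(328,320),"top":(418,309)},{"side":(227,193),"top":(172,258)},{"side":(226,180),"top":(165,252)})
L,G,B=[{n:M[n][i] for n in M} for i in range(3)]
xl=[.495,-.217,.1034];xg=[.508,.193,.103]
fl=lambda X:cyl(X[0],X[1],X[2]-.016,X[2],.024)
fg=lambda X:cyl(X[0],X[1],X[2]-.008,X[2],.04)
fb=lambda X:box(X[0],X[1],X[2]*10,.103,.153,.014)
print(fit(fl,xl,L));print(fit(fg,xg,G));print(fit(fb,[.508,.193,-.011],B))
for n in L:
    print(n,fit(lambda X:fl([*X,.1034]),xl[:2],{n:L[n]}),fit(lambda X:fg([*X,.103]),xg[:2],{n:G[n]}),fit(fb,[.508,.193,-.011],{n:B[n]}))
import m1
import ov
ov.im=im
mods=[fl([*fit(lambda X:fl([*X,.1034]),xl[:2],{"side":L["side"]})[0],.1034])]
m2=[fg([*fit(lambda X:fg([*X,.103]),xg[:2],{"side":G["side"]})[0],.103]),fb(fit(fb,[.508,.193,-.011],{"side":B["side"]})[0])]
m3=[fb(fit(fb,[.508,.193,-.011],{"top":B["top"]})[0])]
a=np.hstack([ov.ov("side",328,325,80,mods,L["side"]),ov.ov("top",418,309,80,[],L["top"])])
b=np.hstack([ov.ov("side",228,190,80,m2,G["side"]|B["side"]),ov.ov("top",170,257,80,m3,B["top"])])
cv2.imwrite("pics/ov2.png",cv2.resize(np.vstack([a,b]),None,fx=.93,fy=.93))
E
```

```text
(array([ 0.4942, -0.2165,  0.1028]), {'side': np.float64(0.7761787568386616), 'top': np.float64(0.7126704061267158)})
(array([0.508 , 0.1935, 0.1025]), {'side': np.float64(1.0311589559128167), 'top': np.float64(0.5328749838307325)})
(array([ 0.5076,  0.1934, -0.0112]), {'side': np.float64(1.4515911307564555), 'top': np.float64(1.586635372152191)})
side (array([ 0.4926, -0.2165]), {'side': np.float64(0.4394135594010093)}) (array([0.5057, 0.1939]), {'side': np.float64(0.6898791308598209)}) (array([ 0.506 ,  0.1951, -0.0196]), {'side': np.float64(1.2445987370049)})
top (array([ 0.4956, -0.217 ]), {'top': np.float64(0.2555014215097371)}) (array([0.5089, 0.1931]), {'top': np.float64(0.3088964722598922)}) (array([ 0.5089,  0.1928, -0.0097]), {'top': np.float64(1.4589827884704412)})
side 586 389 354
top 719 1354 445
[ 0.4932 -0.2172  0.1003]
lid (array([ 0.4946, -0.2161,  0.1073]), {'side': np.float64(2.6055985337416883), 'top': np.float64(0.5159530950546154)})
lid side (array([ 0.4965, -0.2105]), {'side': np.float64(2.4468356524276715)})
lid top (array([ 0.4955, -0.2171]), {'top': np.float64(0.3952114796302223)})
[0.5076 0.1943 0.0954]
flange (array([0.5081, 0.193 , 0.1035]), {'side': np.float64(1.7573534999991176), 'top': np.float64(0.5371304121538121)})
flange side (array([0.5069, 0.1975]), {'side': np.float64(1.5144225050308031)})
flange top (array([0.5089, 0.1929]), {'top': np.float64(0.40639272315074015)})
handle (array([ 0.508 ,  0.1932, -0.0114]), {'side': np.float64(1.7907290177813757), 'top': np.float64(1.5258706770118506)})
handle (array([ 0.508 ,  0.1932, -0.0114]), {'side': np.float64(1.7907311199377507), 'top': np.float64(1.5258685189164933)})
handle (array([0.508 , 0.1932, 0.1456]), {'side': np.float64(1.7907269783953856), 'top': np.float64(1.5258668117193355)})
```

View pics/ov2.png

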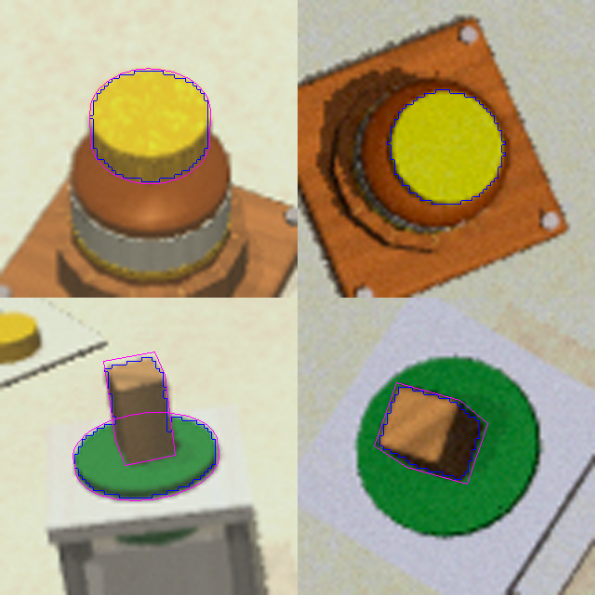

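Both cameras agree to about 3 mm. The press is near (0.5075, 0.1935) with yaw about -6°, and the lid is near (0.494, -0.217). The press-to-lid offset agrees to 0.2 mm between the two cameras. I'll approach above the press now.

>>> arm_command([
  [[0.02, -0.03, 0, 0, 0, 0.75, 0.0854], [0.02, -0.03, 0, 0, 0, 0.75, 0.0854], [0.02, -0.03, 0, 0, 0, 0.75, 0.0854], [0.02, -0.03, 0, 0, 0, 0.75, 0.0854], [0.02, -0.03, 0, 0, 0, 0.75, 0.0854]],
])

```text
t: 1.3
position: [0.3019, 0.4931, 0.2315]
eef_rot: [0.0, -0.619, 0.786, 0.0]
ft_force: [1.2, 0.3, -0.6]
width: 0.0853
```

>>> arm_command([
  [[0.02, -0.03, 0, 0, 0, 0.75, 0.0854], [0.02, -0.03, 0, 0, 0, 0.75, 0.0854], [0.02, -0.03, 0, 0, 0, 0.75, 0.0854], [0.02, -0.03, 0, 0, 0, 0.75, 0.0854], [0.02, -0.03, 0, 0, 0, 0.75, 0.0854]],
])

```text
t: 1.8
position: [0.4019, 0.343, 0.2316]
eef_rot: [0.0, -0.644, 0.765, 0.0]
ft_force: [0.1, 1.1, 0.3]
width: 0.0854
```

>>> arm_command([
  [[0.02, -0.03, 0, 0, 0, 0.75, 0.0854], [0.02, -0.03, 0, 0, 0, 0.75, 0.0854], [0.02, -0.03, 0, 0, 0, 0.75, 0.0854], [0.02, -0.03, 0, 0, 0, 0.75, 0.0854], [0.02, -0.03, 0, 0, 0, 0.75, 0.0854]],
])

```text
t: 2.3
position: [0.502, 0.193, 0.2316]
eef_rot: [0.0, -0.669, 0.743, -0.0]
ft_force: [0.6, 1.3, 0.2]
width: 0.0854
```

>>> arm_command([
  [[0.0055, 0, -0.02, 0, 0, 0, 0.0854], [0, 0, -0.0266, 0, 0, 0, 0.0854]],
])

```text
t: 2.5
position: [0.5086, 0.1937, 0.1855]
eef_rot: [0.002, -0.668, 0.744, -0.0]
ft_force: [0.1, 0.6, -0.2]
width: 0.0852
```

```bash
python3 - <<'E'
from h import *
a=[]
o=robot.observe();print(o["position"],o["eef_rot"])
for n,(x,y) in(("side",(228,165)),("top",(180,250))):
    im=robot.camera(n);cv2.imwrite(f"pics/{n}1.png",im)
    c=im[y-65:y+65,x-65:x+65];a.append(cv2.resize(np.clip(c*1.6,0,255).astype(np.uint8),None,fx=3,fy=3))
cv2.imwrite("pics/c3.png",np.hstack(a))
E
```

```text
[0.50860347 0.19372673 0.18553004] [ 1.79477153e-03 -6.67685359e-01  7.44441384e-01 -2.57930920e-04]
```

View pics/c3.png

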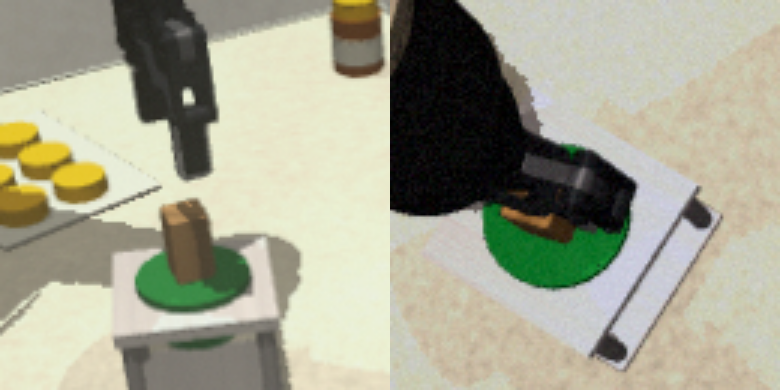

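The side view shows the fingers above the handle, with the near fingertip at about (293,171) in full-picture pixels. The handle is at (228,180). The jaws straddle it along y, so I'll descend.

>>> arm_command([
  [[0, 0, -0.02, 0, 0, 0, 0.0854], [0, 0, -0.02, 0, 0, 0, 0.0854], [0, 0, -0.0175, 0, 0, 0, 0.0854], [0, 0, -0.015, 0, 0, 0, 0.0854], [0, 0, 0, 0, 0, 0, 0.0854]],
])

```text
t: 3.1
position: [0.5061, 0.1941, 0.1115]
eef_rot: [-0.001, -0.669, 0.744, 0.0]
ft_force: [-0.6, -0.1, 0.3]
width: 0.0857
```

>>> arm_command([
  [[0, 0, 0.0, 0, 0, 0, 0.05], [0, 0, 0, 0, 0, 0, 0.03], [0, 0, 0, 0, 0, 0, 0.0], [0, 0, 0, 0, 0, 0, 0.0], [0, 0, 0, 0, 0, 0, 0.0]],
])

```text
t: 3.6
position: [0.5072, 0.1944, 0.1132]
eef_rot: [0.001, -0.669, 0.744, -0.0]
ft_force: [-1.8, -1.1, 5.3]
width: 0.0272
```

>>> arm_command([
  [[0, 0, 0, 0, 0, 0, 0.0], [0, 0, 0, 0, 0, 0, 0.0], [0, 0, 0, 0, 0, 0, 0.0]],
])

```text
t: 3.9
position: [0.5072, 0.1944, 0.1131]
eef_rot: [0.001, -0.669, 0.744, -0.0]
ft_force: [-1.5, -0.6, 5.8]
width: 0.0276
```

```bash
python3 - <<'E'
from h import *
o=robot.observe();print(o)
E
```

```text
{'t': 3.9, 'joints': array([ 7.27233875e-01,  2.52041300e-01, -4.37745543e-01,  4.73077961e-04,
       -8.79924227e-01,  7.37115266e-01]), 'dq': array([ 0.00178048,  0.00024387,  0.00069509, -0.00162108, -0.00071073,
        0.00100797]), 'effort': array([-2.16997432e-04, -4.18086934e+01,  2.30518109e+01,  5.16794890e+00,
        6.04100358e-01,  1.56651233e-03]), 'position': array([0.50716156, 0.19441062, 0.1131405 ]), 'eef_rot': array([ 5.41720880e-04, -6.68600398e-01,  7.43621665e-01, -1.85058853e-04]), 'ft_force': array([-1.49112082, -0.57618535,  5.79943281]), 'wrist_torque': array([-0.27166465,  0.60669481, -0.0225995 ]), 'width': 0.027561834335503667}
```

>>> arm_command([
  [[0, 0, 0.01, 0, 0, 0, 0.0], [0, 0, 0.02, 0, 0, 0, 0.0], [0, 0, 0.02, 0, 0, 0, 0.0], [0, 0, 0.02, 0, 0, 0, 0.0], [0, 0, 0.02, 0, 0, 0, 0.0]],
])

```text
t: 4.4
position: [0.5064, 0.1941, 0.2033]
eef_rot: [-0.0, -0.668, 0.744, 0.0]
ft_force: [0.4, 0.2, -2.8]
width: 0.0274
```

>>> arm_command([
  [[0, 0, 0.02, 0, 0, 0, 0.0], [0, 0, 0, 0, 0, 0, 0.0]],
])

```text
t: 4.6
position: [0.508, 0.195, 0.2254]
eef_rot: [0.002, -0.669, 0.744, -0.0]
ft_force: [-0.0, 0.3, -2.3]
width: 0.0276
```

```bash
python3 - <<'E'
from h import *
a=[]
o=robot.observe();print(o["position"],o["eef_rot"],o["ft_force"],o["wrist_torque"],o["width"])
for n,(x,y) in(("side",(228,155)),("top",(180,250))):
    im=robot.camera(n);cv2.imwrite(f"pics/{n}2.png",im)
    c=im[y-65:y+65,x-65:x+65];a.append(cv2.resize(np.clip(c*1.6,0,255).astype(np.uint8),None,fx=3,fy=3))
cv2.imwrite("pics/c4.png",np.hstack(a))
E
```

```text
[0.50798981 0.19495722 0.22541158] [ 2.44156394e-03 -6.68590787e-01  7.43626429e-01 -3.65211387e-04] [-0.01113842  0.26121924 -2.28680854] [ 0.03983423 -0.07504993 -0.02901275] 0.027572533429778626
```

View pics/c4.png

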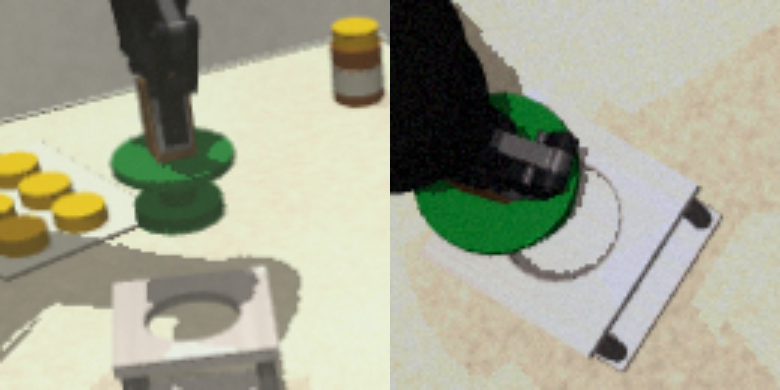

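The press is held cleanly. The hole in the stand is now visible around (235,265) in the side picture. I'll carry it over to the station.

>>> arm_command([
  [[-0.0007, -0.02, 0, 0, 0, 0, 0], [-0.0009, -0.028, 0, 0, 0, 0, 0], [-0.0009, -0.028, 0, 0, 0, 0, 0], [-0.0009, -0.028, 0, 0, 0, 0, 0], [-0.0009, -0.028, 0, 0, 0, 0, 0]],
])

```text
t: 5.2
position: [0.5013, 0.0604, 0.2209]
eef_rot: [-0.001, -0.668, 0.744, 0.0]
ft_force: [0.5, -0.1, -1.5]
width: 0.0273
```

>>> arm_command([
  [[-0.0009, -0.028, 0, 0, 0, 0, 0], [-0.0009, -0.028, 0, 0, 0, 0, 0], [-0.0009, -0.028, 0, 0, 0, 0, 0], [-0.0009, -0.028, 0, 0, 0, 0, 0], [-0.0009, -0.028, 0, 0, 0, 0, 0]],
])

```text
t: 5.7
position: [0.4966, -0.0794, 0.221]
eef_rot: [-0.001, -0.668, 0.744, 0.001]
ft_force: [0.3, 0.1, -2.0]
width: 0.0277
```

>>> arm_command([
  [[-0.0009, -0.028, 0, 0, 0, 0, 0], [-0.0009, -0.028, 0, 0, 0, 0, 0], [-0.0009, -0.028, 0, 0, 0, 0, 0], [-0.0009, -0.022, 0, 0, 0, 0, 0], [-0.0008, -0.0123, 0, 0, 0, 0, 0]],
])

```text
t: 6.2
position: [0.4922, -0.1978, 0.2208]
eef_rot: [-0.001, -0.668, 0.744, 0.001]
ft_force: [0.1, -1.0, -1.9]
width: 0.0274
```

>>> arm_command([
  [[-0.0001, -0.02, 0, 0, 0, 0, 0], [0, 0, 0, 0, 0, 0, 0], [0, 0, 0, 0, 0, 0, 0]],
])

```text
t: 6.5
position: [0.4927, -0.2162, 0.2213]
eef_rot: [-0.0, -0.668, 0.744, 0.001]
ft_force: [0.5, -0.5, -2.5]
width: 0.0272
```

```bash
python3 - <<'E'
from h import *
a=[]
o=robot.observe();print(o["position"],o["eef_rot"],o["ft_force"],o["wrist_torque"],o["width"])
for n,(x,y) in(("side",(328,290)),("top",(420,310))):
    im=robot.camera(n);cv2.imwrite(f"pics/{n}3.png",im)
    c=im[y-65:y+65,x-65:x+65];a.append(cv2.resize(np.clip(c*1.6,0,255).astype(np.uint8),None,fx=3,fy=3))
cv2.imwrite("pics/c5.png",np.hstack(a))
E
```

```text
[ 0.49273656 -0.21620618  0.22130657] [-4.56482238e-04 -6.68029683e-01  7.44134153e-01  7.04006067e-04] [ 0.53595435 -0.53983284 -2.45989828] [0.09214195 0.00876894 0.0533358 ] 0.027223317694259862
```

View pics/c5.png

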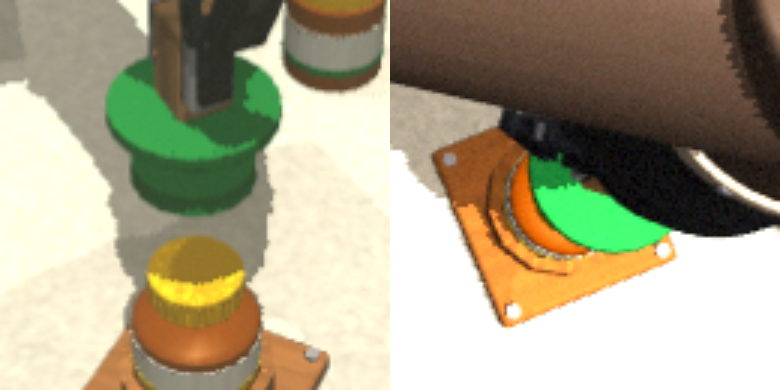

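```bash
python3 - <<'E'
from h import *
np.set_printoptions(precision=4,suppress=True)
im={n:cv2.imread(f"pics/{n}3.png") for n in("side","top")}
k={}
for n in im:
    H=hsv(im[n]);h,s,v=[H[...,i] for i in range(3)]
    k[n]=comp((h>40)&(h<85)&(s>70)&(v>20),{"side":(328,275),"top":(485,300)}[n])
    if n=="side":y=comp((h>19)&(h<36)&(s>140)&(v>40),(328,320))
g=k["side"];print(g.sum(),k["top"].sum())
fl=lambda X:cyl(X[0],X[1],X[2]-.016,X[2],.024)
print("lid side",fit(lambda X:fl([*X,.1034]),[.493,-.217],{"side":y}))
# joint flange+head in side: hull of flange(z known) and head
zo=.2032
def asm(x,y,zo,dz):return np.r_[cyl(x,y,zo,zo+.008,.04),cyl(x,y,zo-dz-.005,zo-dz+.005,.03)]
S=mhull(g)
s=least_squares(lambda X:supp(proj("side",asm(X[0],X[1],zo,X[2])))-S,[.493,-.217,.04],loss='soft_l1',x_scale=.01)
print("asm side",s.x,np.sqrt(np.mean((supp(proj("side",asm(s.x[0],s.x[1],zo,s.x[2])))-S)**2)))
# top: use visible lower-right rim edge only
t=k["top"];cs,_=cv2.findContours(t.astype(np.uint8),cv2.RETR_EXTERNAL,cv2.CHAIN_APPROX_NONE);c=max(cs,key=len)[:,0].astype(float)
c=c[(c[:,1]>270)]
def res(X,sel):
    P=proj("top",np.array([[*atz("top",p,zo+.008),0] for p in sel]))
def rr(X,W):return np.hypot(W[:,0]-X[0],W[:,1]-X[1])-.04
W=np.array([atz("top",p,zo+.004) for p in c[::2]])
q=least_squares(lambda X:rr(X,W),[.493,-.217],loss='soft_l1',f_scale=.001)
print("top",q.x,np.round(rr(q.x,W)*1000,1))
a=cv2.resize(im["side"][225:355,263:393],None,fx=4,fy=4)
for P in(cyl(s.x[0],s.x[1],zo,zo+.008,.04),cyl(s.x[0],s.x[1],zo-s.x[2]-.005,zo-s.x[2]+.005,.03)):
    hh=cv2.convexHull(proj("side",P).astype(np.float32))[:,0];cv2.polylines(a,[np.round((hh-[263,225]+.5)*4).astype(int)],True,(255,0,255),1)
cv2.imwrite("pics/ov3.png",a)
E
```

```text
1928 775
lid side (array([ 0.4927, -0.2163]), {'side': np.float64(0.3755013348021576)})
asm side [ 0.4906 -0.2178  0.0279] 0.5563003617395993
top [ 0.4975 -0.2172] [-12.2 -11.2  -8.4  -5.6  -2.7   0.3   0.1   1.6   0.4   0.9   1.6   1.
   2.1   2.    2.1   2.5   1.9   2.8   1.9   2.3   1.8   1.6   1.6   1.8
   2.3   1.6   1.1   0.8   0.6   0.7   1.    0.1   0.7   0.3   0.1   0.1
  -0.7  -2.9  -4.5  -7.2  -9.8 -12.3 -14.7 -16.8 -18.8 -21.9 -24.5 -23.9
 -24.  -22.5 -21.6 -20.3 -20.6 -18.5 -16.2 -18.2 -15.5 -14.1 -13.9]
```

View pics/ov3.png

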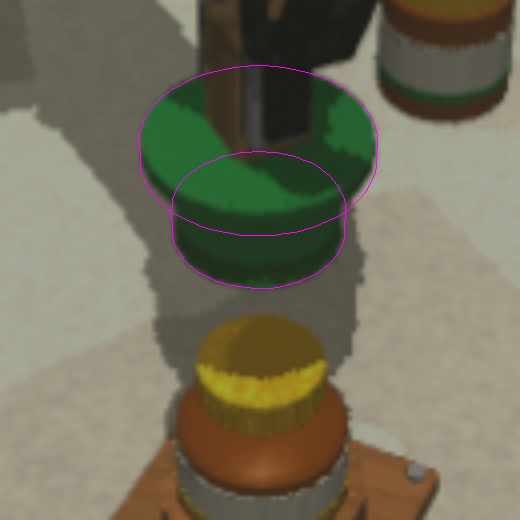

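```bash
cat > m4.py <<'E'
from h import *
np.set_printoptions(precision=4,suppress=True)
def topfit(img,zo,c0,lo=35,hi=140,x0=(.493,-.217)):
    H=hsv(img);h,s,v=[H[...,i] for i in range(3)]
    t=comp((h>40)&(h<85)&(s>70)&(v>20),c0);S=mhull(t)
    d=np.degrees(TH);sel=(d>=lo)&(d<=hi)
    f=lambda X:(supp(proj("top",cyl(X[0],X[1],zo,zo+.008,.04)))-S)[sel]
    r=least_squares(f,x0,x_scale=.01,loss='soft_l1',f_scale=.5);return r.x,f(r.x)
def topfree(img,zo,c0,lo,hi):
    pass
E
python3 - <<'E'
from m4 import *
im=cv2.imread("pics/top3.png")
for lo,hi in((35,140),(50,140),(45,110),(60,150)):
    x,r=topfit(im,.2032,(485,300),lo,hi);print(x,np.round(r,1))
x,r=topfit(im,.2032,(485,300),45,110)
a=cv2.resize(im[245:375,400:530],None,fx=4,fy=4)
hh=cv2.convexHull(proj("top",cyl(*x,.2032,.2112,.04)).astype(np.float32))[:,0];cv2.polylines(a,[np.round((hh-[400,245]+.5)*4).astype(int)],True,(255,0,255),1)
cv2.imwrite("pics/ov4.png",a)
E
```

```text
[ 0.4954 -0.2152] [ 1.   0.6  0.4 -0.1 -0.4 -0.5 -0.4 -0.2 -0.3 -0.2  0.1  0.6  0.1 -0.1
 -0.1 -0.   0.1  0.1  0.1  0.1  0.1  0. ]
[ 0.4953 -0.2157] [ 0.2 -0.1 -0.2 -0.2 -0.  -0.1 -0.1  0.2  0.6  0.2 -0.1 -0.1 -0.   0.1
  0.   0.  -0.1 -0.1 -0.1]
[ 0.4954 -0.2156] [ 0.6  0.1 -0.2 -0.3 -0.2 -0.1 -0.2 -0.1  0.2  0.6  0.2 -0.1 -0.1 -0. ]
[ 0.4954 -0.2156] [-0.2 -0.1 -0.2 -0.1  0.2  0.6  0.2 -0.1 -0.1 -0.   0.1  0.1  0.  -0.
 -0.  -0.1 -0.1 -0.1]
```

View pics/ov4.png

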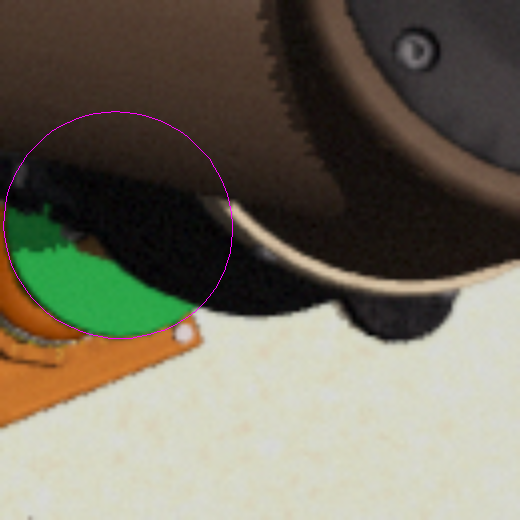

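```bash
python3 - <<'E'
from m4 import *
im=cv2.imread("pics/side3.png");H=hsv(im);h,s,v=[H[...,i] for i in range(3)]
S=mhull(comp((h>40)&(h<85)&(s>70)&(v>20),(328,275)))
def asm(x,y,zo,dz):return np.r_[cyl(x,y,zo,zo+.008,.04),cyl(x,y,zo-dz-.005,zo-dz+.005,.03)]
T=cv2.imread("pics/top3.png")
for zo in(.199,.201,.2032,.205):
    q=least_squares(lambda X:supp(proj("side",asm(X[0],X[1],zo,X[2])))-S,[.493,-.217,.04],loss='soft_l1',x_scale=.01)
    t,_=topfit(T,zo,(485,300),50,140)
    print(zo,"side lid-press",np.array([.4927,-.2164])-q.x[:2],q.x[2],q.cost,"top",np.array([.4956,-.217])-t)
for n in C:
    R=cv2.Rodrigues(C[n]["rvec"])[0];print(n,-R.T@C[n]["tvec"])
E
```

```text
0.199 side lid-press [-0.0009 -0.0033] 0.029124682397372675 6.779153101459333 top [-0.0001 -0.0006]
0.201 side lid-press [ 0.0006 -0.001 ] 0.02849986457924762 7.153079883863034 top [ 0.0001 -0.001 ]
0.2032 side lid-press [0.0021 0.0014] 0.02788815937687194 8.072745737310779 top [ 0.0003 -0.0013]
0.205 side lid-press [0.0034 0.0035] 0.027352680384758632 9.249235750215052 top [ 0.0004 -0.0016]
side [ 0.2145 -0.6557  0.6352]
top [ 0.3767 -0.08    1.0525]
```

With per-camera bias removed, the views agree at an origin height of about 0.201. The lid is then about 1 mm further toward -y than the press, and the face depth is about 30 mm. I'll correct that, descend to just above the lid and look again.

>>> arm_command([
  [[0.0003, -0.001, -0.01, 0, 0, 0, 0], [0, 0, -0.015, 0, 0, 0, 0], [0, 0, -0.015, 0, 0, 0, 0], [0, 0, -0.01, 0, 0, 0, 0], [0, 0, -0.004, 0, 0, 0, 0]],
])

```text
t: 7.1
position: [0.4931, -0.2166, 0.1667]
eef_rot: [-0.001, -0.669, 0.744, 0.001]
ft_force: [-0.0, 0.5, -2.5]
width: 0.0269
```

>>> arm_command([
  [[0, 0, 0, 0, 0, 0, 0], [0, 0, 0, 0, 0, 0, 0]],
])

```text
t: 7.3
position: [0.4942, -0.217, 0.1687]
eef_rot: [0.0, -0.669, 0.744, -0.0]
ft_force: [0.1, 0.7, -1.8]
width: 0.0271
```

```bash
cat > look.py <<'E'
from m4 import *
import sys
tag=sys.argv[1];I={}
o=robot.observe();print(o["t"],o["position"],o["eef_rot"],o["ft_force"],o["wrist_torque"],o["width"])
for n in C:I[n]=robot.camera(n);cv2.imwrite(f"pics/{n}{tag}.png",I[n])
zr=o["position"][2]-.1131+.095
H=hsv(I["side"]);h,s,v=[H[...,i] for i in range(3)]
S=mhull(comp((h>40)&(h<85)&(s>70)&(v>20),(328,290)))
def asm(x,y,zo,dz):return np.r_[cyl(x,y,zo,zo+.008,.04),cyl(x,y,zo-dz-.005,zo-dz+.005,.03)]
for zo in zr+np.array([-.004,-.002,0,.002]):
    q=least_squares(lambda X:supp(proj("side",asm(X[0],X[1],zo,X[2])))-S,[.493,-.217,.03],loss='soft_l1',x_scale=.01)
    t,_=topfit(I["top"],zo,(485,300),50,140)
    print(zo,"side lid-press",np.array([.4927,-.2164])-q.x[:2],q.x[2],q.cost,"top",np.array([.4956,-.217])-t)
a=[cv2.resize(I["side"][230:360,263:393],None,fx=3,fy=3),cv2.resize(I["top"][245:375,355:485],None,fx=3,fy=3)]
cv2.imwrite(f"pics/c{tag}.png",np.clip(np.hstack(a)*1.4,0,255))
E
python3 look.py 6
```

```text
7.3 [ 0.4942 -0.217   0.1687] [ 0.0001 -0.6686  0.7436 -0.0003] [ 0.1342  0.6799 -1.7513] [-0.0253  0.0244  0.0082] 0.02706477871648858
0.14656815956875252 side lid-press [-0.0019 -0.0015] 0.02874916601798622 10.420781167929109 top [-0.0014  0.0004]
0.14856815956875252 side lid-press [-0.0006  0.0005] 0.02817768262905571 10.984449417287273 top [-0.0012  0.0001]
0.15056815956875252 side lid-press [0.0007 0.0025] 0.027591603584836775 11.841550519166768 top [-0.0011 -0.0002]
0.15256815956875253 side lid-press [0.002  0.0045] 0.026992947014378075 12.969811982618776 top [-0.0009 -0.0005][ WARN:0@5.338] global loadsave.cpp:1063 imwrite_ Unsupported depth image for selected encoder is fallbacked to CV_8U.
```

View pics/c6.png

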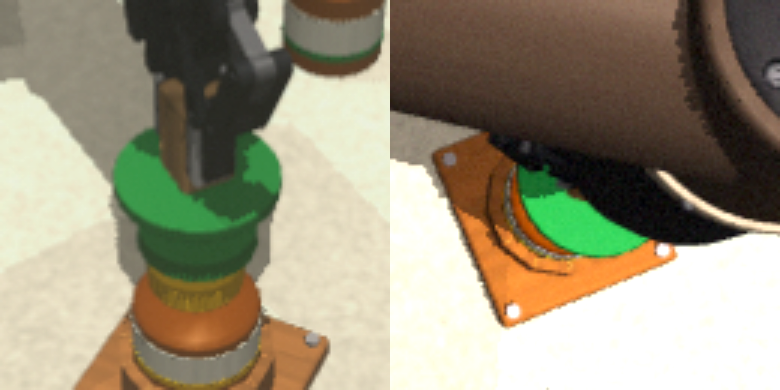

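The side view shows the head just over the lid and laterally centred (head x≈197, lid x≈195 in the crop). The fits say the press is about 1 mm too far in +x. I'll correct that and continue slowly.

>>> arm_command([
  [[-0.0009, 0, -0.003, 0, 0, 0, 0], [0, 0, -0.003, 0, 0, 0, 0], [0, 0, 0, 0, 0, 0, 0], [0, 0, 0, 0, 0, 0, 0]],
])

```text
t: 7.8
position: [0.4928, -0.2171, 0.1621]
eef_rot: [-0.0, -0.668, 0.744, 0.0]
ft_force: [0.2, 0.4, -2.7]
width: 0.0272
```

```bash
python3 look.py 7 2>/dev/null
```

```text
7.8 [ 0.4928 -0.2171  0.1621] [-0.0001 -0.6685  0.7437  0.0001] [ 0.1855  0.3789 -2.6961] [ 0.0382  0.0135 -0.0383] 0.027245149365902974
0.13999534826457033 side lid-press [-0.0006 -0.0018] 0.029153754828418116 10.050089584671863 top [0.     0.0003]
0.14199534826457033 side lid-press [0.0007 0.0001] 0.028584358334040737 10.629569579723874 top [0.0002 0.    ]
0.14399534826457033 side lid-press [0.002  0.0021] 0.02800210603609938 11.49974358612324 top [ 0.0003 -0.0003]
0.14599534826457033 side lid-press [0.0032 0.0041] 0.027408812635585766 12.639850281207872 top [ 0.0005 -0.0006]
```

View pics/c7.png

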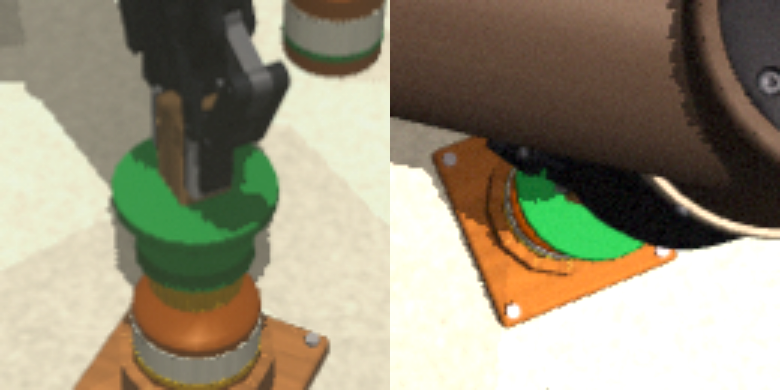

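Both views now agree to within about 0.3 mm laterally. I'll go down in small steps, watching the force.

>>> arm_command([
  [[0, 0, -0.002, 0, 0, 0, 0], [0, 0, -0.002, 0, 0, 0, 0], [0, 0, 0, 0, 0, 0, 0]],
])

```text
t: 8.2
position: [0.4926, -0.217, 0.1578]
eef_rot: [-0.0, -0.668, 0.744, 0.0]
ft_force: [0.2, -1.0, -2.7]
width: 0.0273
```

>>> arm_command([
  [[0, 0, -0.001, 0, 0, 0, 0], [0, 0, -0.001, 0, 0, 0, 0], [0, 0, 0, 0, 0, 0, 0]],
])

```text
t: 8.5
position: [0.4928, -0.217, 0.156]
eef_rot: [-0.0, -0.668, 0.744, 0.0]
ft_force: [-0.7, -0.3, -2.5]
width: 0.0275
```

>>> arm_command([
  [[0, 0, -0.001, 0, 0, 0, 0], [0, 0, 0, 0, 0, 0, 0]],
])

```text
t: 8.7
position: [0.4928, -0.217, 0.1551]
eef_rot: [-0.0, -0.668, 0.744, 0.0]
ft_force: [0.8, 0.8, -2.1]
width: 0.0272
```

>>> arm_command([
  [[0, 0, -0.001, 0, 0, 0, 0], [0, 0, 0, 0, 0, 0, 0]],
])

```text
t: 8.9
position: [0.4928, -0.217, 0.1541]
eef_rot: [-0.0, -0.668, 0.744, 0.0]
ft_force: [-0.0, -0.1, -2.8]
width: 0.0275
```

>>> arm_command([
  [[0, 0, -0.001, 0, 0, 0, 0], [0, 0, 0, 0, 0, 0, 0]],
])

```text
t: 9.1
position: [0.4928, -0.217, 0.1531]
eef_rot: [-0.0, -0.668, 0.744, 0.0]
ft_force: [-0.1, -0.4, -1.9]
width: 0.0274
```

>>> arm_command([
  [[0, 0, -0.001, 0, 0, 0, 0], [0, 0, 0, 0, 0, 0, 0]],
])

```text
t: 9.3
position: [0.4932, -0.2171, 0.1524]
eef_rot: [0.0, -0.669, 0.744, -0.0]
ft_force: [0.5, -0.4, 0.3]
width: 0.0275
```

>>> arm_command([
  [[0, 0, -0.001, 0, 0, 0, 0], [0, 0, 0, 0, 0, 0, 0]],
])

```text
t: 9.5
position: [0.4935, -0.2172, 0.1521]
eef_rot: [0.0, -0.669, 0.744, -0.001]
ft_force: [0.3, 0.5, 3.9]
width: 0.0274
```

```bash
python3 look.py 8 2>/dev/null
```

```text
9.5 [ 0.4935 -0.2172  0.1521] [ 0.0004 -0.6686  0.7436 -0.0006] [0.2946 0.4547 3.9306] [0.4958 0.3481 0.0215] 0.027438130828975515
0.12996171798842843 side lid-press [-0.0014 -0.0019] 0.029156941025742695 10.830836468046762 top [-0.0005  0.0001]
0.13196171798842843 side lid-press [-0.0001  0.    ] 0.028597887238273573 11.455546448373765 top [-0.0003 -0.0002]
0.13396171798842843 side lid-press [0.0011 0.002 ] 0.028024956455305745 12.349084550573465 top [-0.0001 -0.0005]
0.13596171798842843 side lid-press [0.0023 0.0039] 0.02744024005656506 13.488712702567451 top [ 0.     -0.0008]
```

View pics/c8.png

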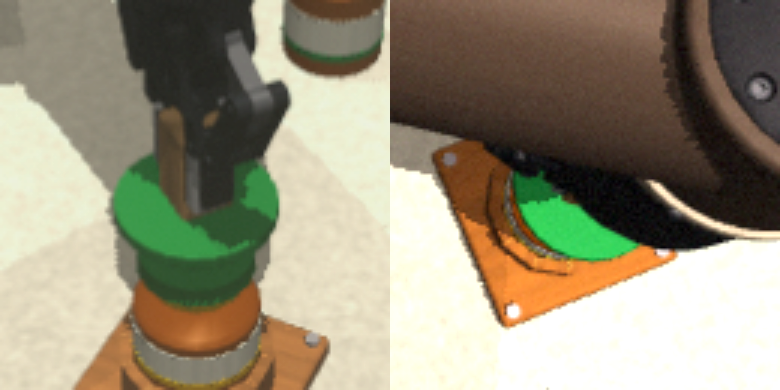

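Contact is felt at TCP z≈0.1525, with the rim seated squarely over the lid. I'll press on.

>>> arm_command([
  [[0, 0, -0.001, 0, 0, 0, 0], [0, 0, 0, 0, 0, 0, 0]],
])

```text
t: 9.8
position: [0.4936, -0.2172, 0.1515]
eef_rot: [0.0, -0.669, 0.744, -0.001]
ft_force: [-1.7, 1.9, 8.4]
width: 0.0274
```

>>> arm_command([
  [[0, 0, -0.001, 0, 0, 0, 0], [0, 0, 0, 0, 0, 0, 0]],
])

```text
t: 10.0
position: [0.4937, -0.2173, 0.1509]
eef_rot: [0.001, -0.669, 0.743, -0.001]
ft_force: [-2.4, 2.7, 11.6]
width: 0.0274
```

>>> arm_command([
  [[0, 0, -0.001, 0, 0, 0, 0], [0, 0, 0, 0, 0, 0, 0]],
])

```text
t: 10.2
position: [0.4934, -0.2171, 0.1494]
eef_rot: [0.0, -0.669, 0.744, -0.001]
ft_force: [-0.4, 1.5, 2.6]
width: 0.0271
```

The force rose to about 14 N net, then fell away at roughly 3.3 mm of travel, which is the click. I'll follow it down to confirm the hard stop.

>>> arm_command([
  [[0, 0, -0.001, 0, 0, 0, 0], [0, 0, 0, 0, 0, 0, 0]],
])

```text
t: 10.4
position: [0.493, -0.217, 0.1474]
eef_rot: [0.0, -0.669, 0.744, -0.0]
ft_force: [-0.9, 1.3, 4.9]
width: 0.0273
```

>>> arm_command([
  [[0, 0, -0.001, 0, 0, 0, 0], [0, 0, 0, 0, 0, 0, 0]],
])

```text
t: 10.6
position: [0.4931, -0.2171, 0.1474]
eef_rot: [0.0, -0.669, 0.744, -0.0]
ft_force: [-3.7, 3.5, 13.5]
width: 0.0274
```

That is a hard stop at 0.1474, 5.3 mm below contact, with about 16 N net. I'll lift off and check the lid.

>>> arm_command([
  [[0, 0, 0.003, 0, 0, 0, 0], [0, 0, 0.005, 0, 0, 0, 0], [0, 0, 0.01, 0, 0, 0, 0], [0, 0, 0.02, 0, 0, 0, 0], [0, 0, 0.02, 0, 0, 0, 0]],
])

```text
t: 11.1
position: [0.4926, -0.2171, 0.2049]
eef_rot: [-0.0, -0.668, 0.744, 0.0]
ft_force: [0.7, -0.5, -1.7]
width: 0.0271
```

>>> arm_command([
  [[0, 0, 0.018, 0, 0, 0, 0], [0, 0, 0, 0, 0, 0, 0]],
])

```text
t: 11.3
position: [0.4943, -0.2175, 0.2252]
eef_rot: [0.001, -0.669, 0.744, -0.002]
ft_force: [0.9, 0.3, -2.0]
width: 0.0275
```

```bash
python3 look.py 9 2>/dev/null; python3 - <<'E'
from h import *
I=cv2.imread("pics/side9.png");H=hsv(I);h,s,v=[H[...,i] for i in range(3)]
y=comp((h>19)&(h<36)&(s>140)&(v>40),(328,325))
print(y.sum(),[fit(lambda X:cyl(X[0],X[1],zt-.016,zt,.024),[.493,-.217],{"side":y}) for zt in(.098,.1034)])
# vertical shift: fix xy, fit z
print(fit(lambda X:cyl(.4927,-.2164,X[0]-.016,X[0],.024),[.1],{"side":y}))
E
```

```text
11.3 [ 0.4943 -0.2175  0.2252] [ 0.0013 -0.6686  0.7436 -0.0019] [ 0.9398  0.2641 -2.048 ] [-0.0281 -0.058  -0.0226] 0.02745814767908093
0.20307027398263122 side lid-press [-0.0025 -0.0019] 0.02917713996451726 7.486138074874728 top [-0.0006  0.0003]
0.20507027398263122 side lid-press [-0.001   0.0004] 0.02854705137287076 7.802995739217192 top [-0.0004 -0.    ]
0.20707027398263123 side lid-press [0.0004 0.0027] 0.027952307490152064 8.513051511855346 top [-0.0002 -0.0004]
0.20907027398263123 side lid-press [0.0019 0.0049] 0.027402742222118723 9.74020508762942 top [-0.     -0.0007]
782 [(array([ 0.49316961, -0.21614297]), {'side': np.float64(0.3567799996257664)}), (array([ 0.49043441, -0.2204544 ]), {'side': np.float64(0.48676151032962656)})]
(array([0.09841308]), {'side': np.float64(0.38686758007266125)})
```

View pics/c9.png

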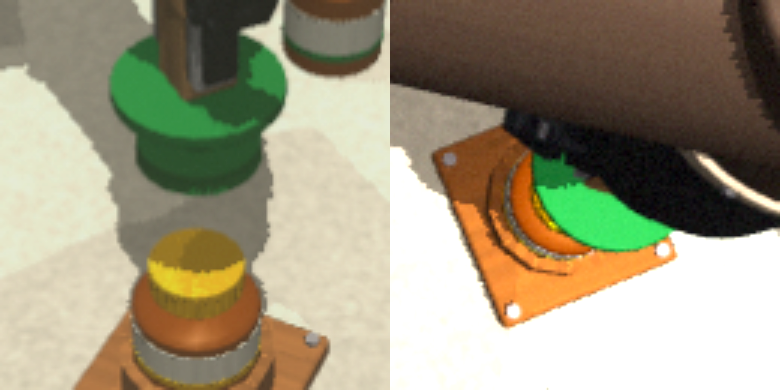

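The lid is home: its top measures 0.0984 m, against 0.103 before, and it's level on the neck. Next I'll measure the hole centre directly while it's unobstructed.

```bash
python3 - <<'E'
from h import *
np.set_printoptions(precision=4,suppress=True)
a=[]
for n,(x,y) in(("side",(232,205)),("top",(176,260))):
    im=cv2.imread(f"pics/{n}9.png");c=im[y-50:y+50,x-50:x+50].copy();c=cv2.resize(np.clip(c*1.3,0,255).astype(np.uint8),None,fx=4,fy=4,interpolation=cv2.INTER_CUBIC)
    X={"side":(.5057,.1939),"top":(.5089,.1931)}[n]
    q=proj(n,circ(*X,.095,.033));cv2.polylines(c,[np.round((q-[x-50,y-50]+.5)*4).astype(int)],True,(255,0,255),1)
    a.append(c)
cv2.imwrite("pics/ov5.png",np.hstack(a))
E
```

```text
(no output)
```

View pics/ov5.png

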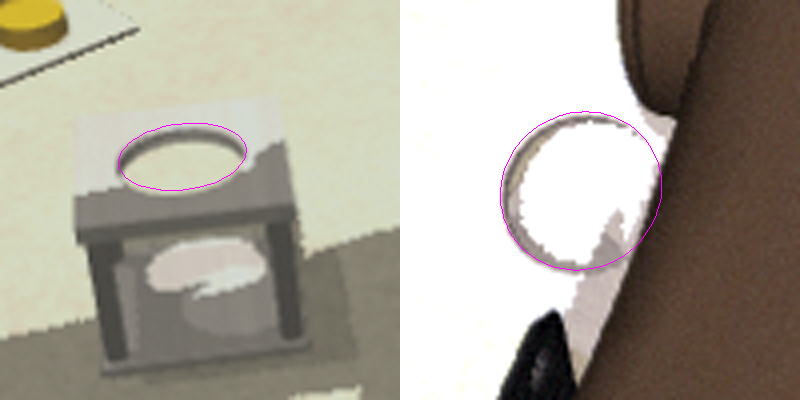

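The hole coincides with the circle where the flange originally hung, to within about 1 px, so I'll return by the mirrored offset.

>>> arm_command([
  [[0.0009, 0.02, 0, 0, 0, 0, 0], [0.0009, 0.028, 0, 0, 0, 0, 0], [0.0009, 0.028, 0, 0, 0, 0, 0], [0.0009, 0.028, 0, 0, 0, 0, 0], [0.0009, 0.028, 0, 0, 0, 0, 0]],
])

```text
t: 11.9
position: [0.4966, -0.084, 0.2209]
eef_rot: [-0.001, -0.668, 0.744, 0.001]
ft_force: [0.1, 0.3, -2.6]
width: 0.0275
```

>>> arm_command([
  [[0.0009, 0.028, 0, 0, 0, 0, 0], [0.0009, 0.028, 0, 0, 0, 0, 0], [0.0009, 0.028, 0, 0, 0, 0, 0], [0.0009, 0.028, 0, 0, 0, 0, 0], [0.0009, 0.028, 0, 0, 0, 0, 0]],
])

```text
t: 12.4
position: [0.5011, 0.0559, 0.221]
eef_rot: [-0.001, -0.668, 0.744, 0.0]
ft_force: [-0.2, -0.3, -2.8]
width: 0.0277
```

>>> arm_command([
  [[0.0009, 0.028, 0, 0, 0, 0, 0], [0.0009, 0.028, 0, 0, 0, 0, 0], [0.0009, 0.028, 0, 0, 0, 0, 0], [0.001, 0.028, 0, 0, 0, 0, 0], [0, 0.016, 0, 0, 0, 0, 0]],
])

```text
t: 12.9
position: [0.5051, 0.1844, 0.2209]
eef_rot: [-0.001, -0.669, 0.743, 0.0]
ft_force: [-0.3, -0.1, -2.3]
width: 0.0274
```

>>> arm_command([
  [[0, 0.0103, 0, 0, 0, 0, 0], [0, 0, 0, 0, 0, 0, 0], [0, 0, 0, 0, 0, 0, 0]],
])

```text
t: 13.2
position: [0.5053, 0.1927, 0.2218]
eef_rot: [-0.001, -0.668, 0.744, 0.0]
ft_force: [-0.2, -0.5, -2.4]
width: 0.0274
```

```bash
cat > look2.py <<'E'
from m4 import *
import sys
tag=sys.argv[1];I={}
o=robot.observe();print(o["t"],o["position"],o["eef_rot"],o["ft_force"],o["wrist_torque"],o["width"])
for n in C:I[n]=robot.camera(n);cv2.imwrite(f"pics/{n}{tag}.png",I[n])
zr=o["position"][2]-.1131+.095
gp={"side":(226,170),"top":(165,255)}
H=hsv(I["side"]);h,s,v=[H[...,i] for i in range(3)]
S=mhull(comp((h>40)&(h<85)&(s>70)&(v>20),gp["side"]))
def asm(x,y,zo,dz):return np.r_[cyl(x,y,zo,zo+.008,.04),cyl(x,y,zo-dz-.005,zo-dz+.005,.03)]
for zo in zr+np.array([-.004,-.002,0,.002]):
    q=least_squares(lambda X:supp(proj("side",asm(X[0],X[1],zo,X[2])))-S,[.507,.193,.03],loss='soft_l1',x_scale=.01)
    t,r=topfit(I["top"],zo,gp["top"],50,140,(.507,.193))
    print(zo,"side rest-press",np.array([.5057,.1939])-q.x[:2],q.x[2],q.cost,"top",np.array([.5089,.1931])-t,np.abs(r).max())
a=[cv2.resize(I["side"][90:220,163:293],None,fx=3,fy=3),cv2.resize(I["top"][185:315,115:245],None,fx=3,fy=3)]
cv2.imwrite(f"pics/c{tag}.png",np.clip(np.hstack(a)*1.4,0,255).astype(np.uint8))
E
python3 look2.py 10
```

```text
13.2 [0.5053 0.1927 0.2218] [-0.0005 -0.6685  0.7437  0.    ] [-0.165  -0.4759 -2.3806] [-0.0054  0.0098  0.0382] 0.027413677190860266
0.19968339854188652 side rest-press [ 0.001  -0.0022] 0.028452131161504426 6.098406917113028 top [ 0.001  -0.0006] 0.9138045932322711
0.20168339854188652 side rest-press [0.0025 0.0021] 0.02794765040530119 7.138199949110324 top [ 0.0012 -0.    ] 0.8944926422757931
0.20368339854188652 side rest-press [0.0039 0.0064] 0.027442183074050983 8.321666602917142 top [0.0014 0.0006] 0.8751273587579362
0.20568339854188653 side rest-press [0.0054 0.0107] 0.0269364463171984 9.64017865314075 top [0.0016 0.0013] 0.8557125488437691
```

View pics/c10.png

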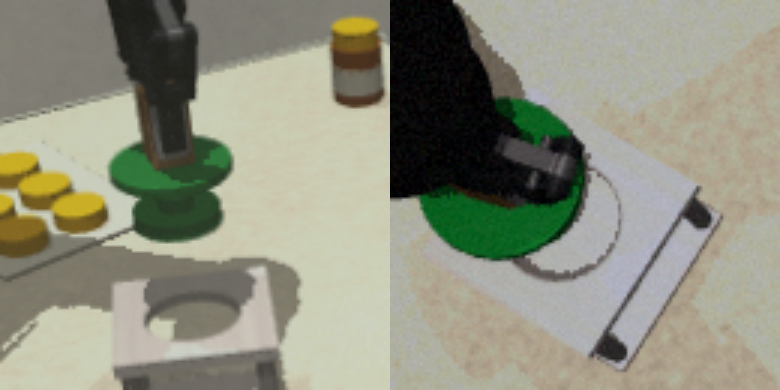

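>>> arm_command([
  [[0.0014, 0.0003, -0.01, 0, 0, 0, 0], [0, 0, -0.02, 0, 0, 0, 0], [0, 0, -0.02, 0, 0, 0, 0], [0, 0, -0.012, 0, 0, 0, 0], [0, 0, 0, 0, 0, 0, 0]],
])

```text
t: 13.8
position: [0.506, 0.1924, 0.1582]
eef_rot: [-0.002, -0.668, 0.744, 0.0]
ft_force: [-0.9, 0.2, -2.6]
width: 0.0277
```

>>> arm_command([
  [[0, 0, 0, 0, 0, 0, 0]],
])

```text
t: 13.9
position: [0.5073, 0.1934, 0.1605]
eef_rot: [-0.0, -0.668, 0.744, -0.0]
ft_force: [1.0, 0.9, -1.9]
width: 0.0273
```

```bash
sed -i 's/"side":(226,170),"top":(165,255)/"side":(226,180),"top":(168,257)/' look2.py; python3 look2.py 11
```

```text
13.9 [0.5073 0.1934 0.1605] [-0.     -0.6685  0.7437 -0.0002] [ 1.0421  0.943  -1.8655] [ 0.0506 -0.0888 -0.0189] 0.02727138025834625
0.1383669798009003 side rest-press [-0.0015 -0.0034] 0.028446268155511413 3.567944446451081 top [-0.0012 -0.0022] 0.36323217615546355
0.1403669798009003 side rest-press [-0.0002  0.0004] 0.027995301502972234 4.277837036760907 top [-0.001  -0.0016] 0.36857247749946964
0.1423669798009003 side rest-press [0.001  0.0041] 0.027543296354199415 5.111529721622732 top [-0.0008 -0.0011] 0.37390168508767374
0.1443669798009003 side rest-press [0.0023 0.0079] 0.027090541111333296 6.063423742880852 top [-0.0006 -0.0005] 0.37922114849561694
```

View pics/c11.png

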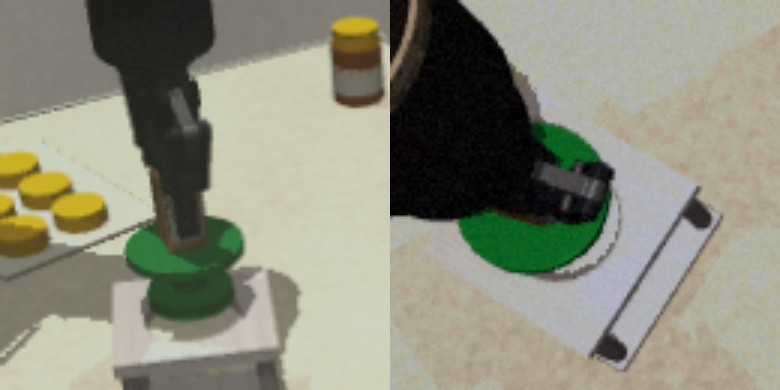

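The views disagree slightly with the arm reading, vision giving (-0.8, -1.7) mm and kinematics about 0, so I'll take a compromise well inside the ±3 mm clearance. I'll lower slowly and watch the force.

>>> arm_command([
  [[-0.0005, -0.0008, -0.003, 0, 0, 0, 0], [0, 0, -0.003, 0, 0, 0, 0], [0, 0, 0, 0, 0, 0, 0], [0, 0, 0, 0, 0, 0, 0]],
])

```text
t: 14.4
position: [0.5065, 0.1927, 0.1542]
eef_rot: [-0.0, -0.668, 0.744, -0.0]
ft_force: [0.2, 0.5, -2.7]
width: 0.0272
```

```bash
python3 look2.py 12
```

```text
14.4 [0.5065 0.1927 0.1542] [-0.     -0.6685  0.7437 -0.    ] [ 0.2397  0.4682 -2.6876] [-0.0092  0.0036 -0.0103] 0.027168337318083123
0.1321112377208444 side rest-press [-0.0003 -0.0029] 0.02873731796489795 3.3049826652164063 top [-0.     -0.0014] 0.2797428066853058
0.1341112377208444 side rest-press [0.001  0.0007] 0.0282863800134425 3.9842975080924736 top [ 0.0002 -0.0008] 0.2886572056918766
0.1361112377208444 side rest-press [0.0022 0.0044] 0.02783401667354744 4.781965786570806 top [ 0.0004 -0.0002] 0.2976655703069895
0.1381112377208444 side rest-press [0.0035 0.0081] 0.02738060948083795 5.692362175169726 top [0.0006 0.0004] 0.30677042519501185
```

View pics/c12.png

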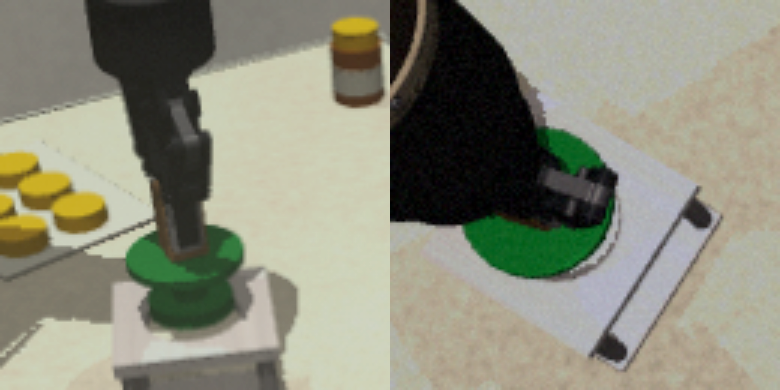

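>>> arm_command([
  [[0.0002, -0.0006, -0.003, 0, 0, 0, 0], [0, 0, -0.002, 0, 0, 0, 0], [0, 0, -0.002, 0, 0, 0, 0], [0, 0, 0, 0, 0, 0, 0]],
])

```text
t: 14.9
position: [0.5065, 0.192, 0.1467]
eef_rot: [-0.0, -0.668, 0.744, 0.0]
ft_force: [0.4, 0.0, -2.3]
width: 0.0275
```

>>> arm_command([
  [[0, 0, -0.002, 0, 0, 0, 0], [0, 0, -0.002, 0, 0, 0, 0], [0, 0, -0.002, 0, 0, 0, 0], [0, 0, 0, 0, 0, 0, 0]],
])

```text
t: 15.3
position: [0.5065, 0.192, 0.1408]
eef_rot: [-0.0, -0.668, 0.744, 0.0]
ft_force: [-0.0, 0.0, -1.3]
width: 0.0274
```

The head is passing into the hole with no contact force.

>>> arm_command([
  [[0, 0, -0.004, 0, 0, 0, 0], [0, 0, -0.004, 0, 0, 0, 0], [0, 0, -0.004, 0, 0, 0, 0], [0, 0, -0.004, 0, 0, 0, 0], [0, 0, 0, 0, 0, 0, 0]],
])

```text
t: 15.8
position: [0.5063, 0.1919, 0.1244]
eef_rot: [-0.001, -0.668, 0.744, 0.0]
ft_force: [-0.2, 0.3, -2.7]
width: 0.027
```

>>> arm_command([
  [[0, 0, -0.004, 0, 0, 0, 0], [0, 0, -0.002, 0, 0, 0, 0], [0, 0, 0, 0, 0, 0, 0]],
])

```text
t: 16.1
position: [0.5065, 0.192, 0.1188]
eef_rot: [-0.0, -0.668, 0.744, 0.0]
ft_force: [-0.3, -0.0, -2.2]
width: 0.0272
```

>>> arm_command([
  [[0, 0, -0.002, 0, 0, 0, 0], [0, 0, 0, 0, 0, 0, 0]],
])

```text
t: 16.3
position: [0.5066, 0.1921, 0.1171]
eef_rot: [-0.0, -0.668, 0.744, 0.0]
ft_force: [-1.1, -0.2, -3.1]
width: 0.0275
```

>>> arm_command([
  [[0, 0, -0.0015, 0, 0, 0, 0], [0, 0, 0, 0, 0, 0, 0]],
])

```text
t: 16.5
position: [0.5066, 0.1921, 0.1155]
eef_rot: [-0.0, -0.668, 0.744, 0.0]
ft_force: [0.5, -0.4, -2.0]
width: 0.0272
```

>>> arm_command([
  [[0, 0, -0.001, 0, 0, 0, 0], [0, 0, 0, 0, 0, 0, 0]],
])

```text
t: 16.7
position: [0.5066, 0.1921, 0.1146]
eef_rot: [-0.0, -0.668, 0.744, 0.0]
ft_force: [0.0, 0.2, -2.3]
width: 0.0273
```

>>> arm_command([
  [[0, 0, -0.001, 0, 0, 0, 0], [0, 0, 0, 0, 0, 0, 0]],
])

```text
t: 16.9
position: [0.5066, 0.1921, 0.1136]
eef_rot: [-0.0, -0.668, 0.744, 0.0]
ft_force: [-0.2, 0.0, -2.6]
width: 0.0274
```

>>> arm_command([
  [[0, 0, -0.001, 0, 0, 0, 0], [0, 0, 0, 0, 0, 0, 0]],
])

```text
t: 17.1
position: [0.5067, 0.1922, 0.1132]
eef_rot: [0.0, -0.669, 0.744, -0.0]
ft_force: [-1.9, -0.2, 2.3]
width: 0.0275
```

The press is seated at 0.1132, the same height as when I picked it up. I'll release.

>>> arm_command([
  [[0, 0, 0, 0, 0, 0, 0.035], [0, 0, 0, 0, 0, 0, 0.05], [0, 0, 0, 0, 0, 0, 0.0854], [0, 0, 0, 0, 0, 0, 0.0854], [0, 0, 0, 0, 0, 0, 0.0854]],
])

```text
t: 17.6
position: [0.5067, 0.1922, 0.1127]
eef_rot: [0.0, -0.668, 0.744, -0.0]
ft_force: [-0.3, 0.0, 0.4]
width: 0.0854
```

>>> arm_command([
  [[0, 0, 0.005, 0, 0, 0, 0.0854], [0, 0, 0.02, 0, 0, 0, 0.0854], [0, 0, 0.03, 0, 0, 0, 0.0854], [0, 0, 0.04, 0, 0, 0, 0.0854], [0, 0, 0.03, 0, 0, 0, 0.0854]],
])

```text
t: 18.1
position: [0.5071, 0.1922, 0.2405]
eef_rot: [0.001, -0.669, 0.744, -0.0]
ft_force: [0.1, 0.1, 0.3]
width: 0.0851
```

>>> arm_command([
  [[-0.02, 0.03, 0, 0, 0, 0, 0.0854], [-0.02, 0.03, 0, 0, 0, 0, 0.0854], [-0.02, 0.03, 0, 0, 0, 0, 0.0854], [-0.02, 0.03, 0, 0, 0, 0, 0.0854], [-0.02, 0.03, 0, 0, 0, 0, 0.0854]],
])

```text
t: 18.6
position: [0.4058, 0.3432, 0.2383]
eef_rot: [0.0, -0.668, 0.744, 0.0]
ft_force: [0.6, 0.2, 0.0]
width: 0.0857
```

>>> arm_command([
  [[-0.02, 0.03, 0, 0, 0, 0, 0.0854], [-0.02, 0.03, 0, 0, 0, 0, 0.0854], [-0.02, 0.03, 0, 0, 0, 0, 0.0854], [0, 0, 0, 0, 0, 0, 0.0854], [0, 0, 0, 0, 0, 0, 0.0854]],
])

```text
t: 19.1
position: [0.3461, 0.4326, 0.2378]
eef_rot: [-0.0, -0.669, 0.743, -0.0]
ft_force: [0.0, -0.3, 0.2]
width: 0.0858
```

```bash
python3 - <<'E'
from m2 import *
I={n:robot.camera(n) for n in C}
for n in I:cv2.imwrite(f"pics/{n}F.png",I[n])
M=masks(I,{"side":(328,325),"top":(418,309)},{"side":(227,193),"top":(172,258)},None)
L,G=[{n:M[n][i] for n in M} for i in range(2)]
print("lid",fit(lambda X:cyl(X[0],X[1],X[2]-.016,X[2],.024),[.495,-.217,.1],L))
print("flange",fit(lambda X:cyl(X[0],X[1],X[2]-.008,X[2],.04),[.508,.193,.103],G))
for n in L:print(n,fit(lambda X:cyl(*X,.095,.103,.04),[.508,.193],{n:G[n]}),fit(lambda X:cyl(*X,.082,.098,.024),[.495,-.217],{n:L[n]}))
a=np.hstack([cv2.resize(I["side"],(400,300)),cv2.resize(I["top"],(400,300))]);
b=np.hstack([cv2.resize(I["side"][150:250,165:300],(400,296)),cv2.resize(I["side"][280:380,262:397],(400,296))])
cv2.imwrite("pics/F.png",np.vstack([a,b]))
E
```

```text
lid (array([ 0.4948, -0.2165,  0.0974]), {'side': np.float64(0.8314899888942465), 'top': np.float64(0.6914474091581986)})
flange (array([0.5079, 0.1931, 0.1019]), {'side': np.float64(1.0121954087340737), 'top': np.float64(0.5178147946304849)})
side (array([0.5053, 0.1926]), {'side': np.float64(0.6609523545001756)}) (array([ 0.4932, -0.2165]), {'side': np.float64(0.5306246374698461)})
top (array([0.5088, 0.1925]), {'top': np.float64(0.273560278353004)}) (array([ 0.496, -0.217]), {'top': np.float64(0.270080974627182)})
```

View pics/F.png

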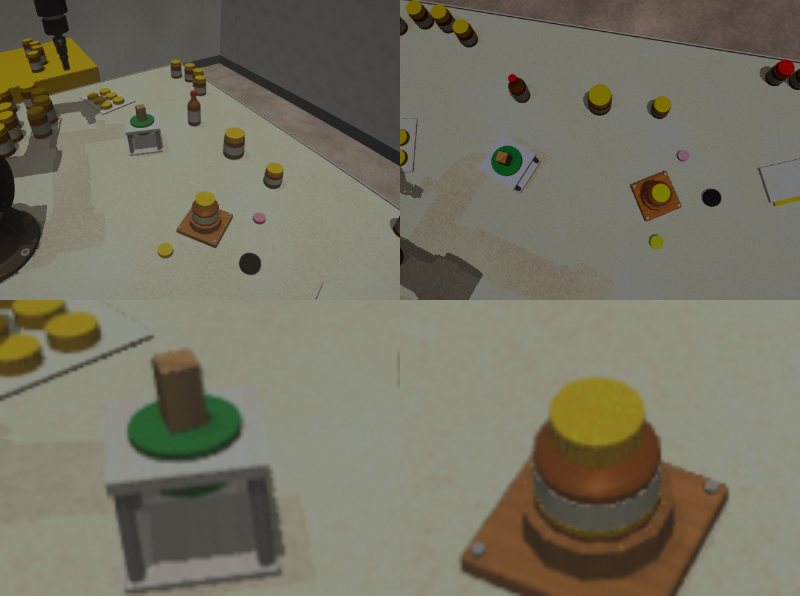

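The final view shows the press hanging flat in its stand (side crop ~(183,420)), within 1 mm of where it started. The lid sits level and lower on the jar, with its top at about 0.0975–0.098 m. The other jars and the bottle look unmoved, so I'm handing in.

```bash
python3 -c "
from rig import robot
print(robot.job_done())"
```

```text
the job is handed in; nothing more can be done
None
```

The honey jar's lid is clicked fully home and the green press is hanging back in its stand, released. I handed the job in at about 19 s.

- **Pressing:** I first felt the lid at TCP z of about 0.1525. The push peaked at about 14 N, then dropped at about 3.3 mm of travel (the click). It met a hard stop at about 5.3 mm with about 16 N, well below the 35 N limit.
- **Final lid check:** the lid's top measures about 0.0975–0.098 m (nominal 0.098), down from about 0.103 m, and it sits level on the neck.
- **Final press check:** the press hangs flat within about 1 mm of where it started, and the gripper is open and clear. By eye, the other jars and the bottle look unmoved in both views; I did not measure them again.
- **Disagreements:** the two cameras differed by about 3 mm in absolute position, so I aligned using offsets within each camera. Just above the stand, vision and the arm's own reading differed by about 1–2 mm; I split the difference, and the head went through the hole with no side force.

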